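Lock the oil stone in its sloping stand with the cam key

TASK

Lock the loose oil stone in its sloping stand: take the red wing key out of its wooden block, feel its blade home into the slot of the stand's cam, and turn it clockwise until the cam stops and the jaw grips the stone. Then draw the key and stand it back in its block, upright and fully down. Leave the stone lying in its place on the stand, and do not disturb the oil can, the loupe or the pliers.

Things in the scene. Friction and masses are not known exactly. Their poses are not given: they have to be found in the camera images.
- stand: Green sloping stone stand fixed to the bench, base 190 x 180 mm, 115 mm high at its high side. Origin under it on the bench; x away from the robot, y toward its high (left) side, z up. The bed slopes 28 degrees, down to the right. On it the oil stone lies lengthwise up the slope between a fixed steel rail (far side) and an aluminium jaw (near side); nearest the robot is the round dark cam housing.
- cam_mouth (a point): Centre of the open mouth of the cam housing's collar, 95 mm above the bench. z points out of it along the cam's axis, square to the bed, so it leans 28 degrees from vertical toward the stand's low side; x up the slope; y away from the stone. The collar is 47 mm wide outside; its bore is 25 mm, flaring to 31 mm over the top 6 mm.
- cam_housing: The housing; origin on the bed below cam_mouth, same axes. 9 mm below the mouth a brass cam head with a slot straight across (9.6 mm wide, 13 mm deep) fills the bore. It is stiff to turn (0.1 N m) and stays put. Slot direction is not given: at the start its line lies 55 to 110 degrees anticlockwise of x (seen from outside); turned clockwise to its stop it lies along x.
- slot_floor (a point): Centre of the floor of the cam's slot, 22 mm below cam_mouth along the cam's axis; axes as cam_mouth. The key is home when its tip is here.
- clamp_jaw: Aluminium jaw, 56 x 12 x 17 mm, on the near side of the stone; it creeps toward the stone as the cam turns clockwise and grips it as the cam comes to its stop. Origin: middle of the foot of its gripping face; axes as cam_mouth. At the start it stands 0.4 to 1.4 mm short of the stone.
- stone_mid (a point): Brown and grey oil stone, 150 x 50 x 25 mm, 0.42 kg, lying loose on the sloping bed. The point is its centre; x along its length up the slope, z out of the bed.
- stone_place (a point): Where the stone's centre is when the stone lies in its place on the stand; axes as stand.
- key_handle (a point): Key with a flat red wing handle: wing 56 mm wide (x), 13 mm thick (y), 44 mm high (z); the point is the wing's centre. The key is 100 mm long and weighs about 0.16 kg; z runs from the blade's tip to the wing. At the start it stands upright in its wooden block.
- key_tip (a point): Tip of the key's steel blade, 78 mm below key_handle. Blade 22 mm wide along x (in the plane of the wing), 7.2 mm thick along y, nose bevelled to 4 mm over the last 6 mm. 34 mm above the tip is a flange 36 mm wide, 5 mm thick: it rests on the block's top, and ends 12 mm above cam_mouth when the key is home. Fits the slot either way round.
- key_block_hole0 (a point): Centre of the mouth of the square hole, 28 x 28 mm and 40 mm deep, in the top of the key's block: a beech block of 75 x 110 mm, 45 mm high, fixed to the bench. z up.
- oil_can: Brass pin oiler, 55 mm wide, 120 mm high, standing on the bench; origin under its centre. Not to be disturbed.
- loupe: Black eye loupe, 35 mm wide, 36 mm high, on the bench; origin under its centre. Not to be disturbed.
- pliers: Red-handled pliers, 128 x 52 x 12 mm, lying flat; origin under the middle. Not to be disturbed.

How it is judged:
By the outcome, as a careful person would: the job done as asked, in the order asked, and still so for the second after the job is handed in, with the robot touching nothing.
It also fails if it takes over 67 s, if anything falls off the work surface, if the arm or the gripper's body presses on something with over 40 N, if the wrist force passes 120 N, or if a joint passes its speed limit or range.

ROBOT

A 6-joint arm with a two-finger parallel gripper is mounted at the origin on a cart in front of the work surface, level with it; the furniture and walls round the work are solid. World frame = base frame: x ahead of the robot, y to its left, z up, the work surface at z = 0. Lengths are in m, angles in rad, forces in N, time in s.
With the tool pointing down it reaches from about 0.35 to 0.975 m from the base axis. Payload 7.1 kg.
Tool frame: the origin (TCP) lies midway between the tips of the shut fingers; the grasp point (between the pads) lies 19 mm behind it; z points along the fingers, y is the line along which they close (so a half turn about z gives the same grasp; the last joint's range is limited). The gripper opens to 88 mm and grips with 3 to 60 N. Pads are 20 mm wide; open, the fingers measure 115 mm over their backs; the gripper's body (75 mm by 178 mm) begins 61 mm behind the grasp point.
Start: joints at [-1.177, 0.423, 1.63, -0, 1.089, -0.019], TCP at [0.251, -0.572, 0.223] pointing down, gripper open.
Joint ranges: [-3, 3], [-0.9, 2.11], [0.09, 2.58], [-1.31, 4.45], [0.11, 2.69], [-2.54, 2.54]. Speed limits (rad/s): [2.39, 2.39, 3.01, 3.14, 3.14, 3.14].

INTERFACE

Orientations are given as [roll, pitch, yaw] about the fixed x, y, z axes, in that order (R = Rz(yaw) Ry(pitch) Rx(roll)).
In Python, from cell import ctrl gives the robot as it stands.
- The arm moves only by the shell command python3 -m creep 'ROWS' [FORCE]. ROWS is JSON, a list of rows, each a list of 7 numbers: the shift along the tool's x, y, z scaled (see below), then the turn, a rotation vector about the tool's x, y, z scaled (see below), then the gripper's target within -1 to 1 (fully open at 1, half-way at 0, shut at -1). In form: [[x, y, z, rx, ry, rz, fingers], ...]. A call has 1 to 20 rows; each row is the pose to reach, as a shift and turn from the pose commanded when the call began, along the tool's axes at that moment; what a row does not reach only later rows make up. The controller multiplies each number of a shift by 0.4 m and each number of a turn by pi/2 rad. A row lasts 1/12 s, in which the tool goes at most 41.7 mm and 7.16 degrees, less where a joint would pass 70% of its speed; a pose out of reach is approached as far as the arm can. A call with a number of a shift or a turn outside -1 to 1 is refused whole. A call with a gripper value outside its range is refused whole. The fingers move at their own pace and stop on an object; FORCE is the grip in N (left out, the last holds). Time passes only in rows, so rows that repeat a pose let the fingers close. It gives the time, the measured TCP pose, the force, the opening and the grip force at its end, in the units of the state.
- ctrl.observe(): the state, without advancing time (a new reading comes with each control period).
- ctrl.capture(name): name is "scene" or "top" or "wrist"; returns (picture, depth): 420x560x3 uint8, red, green, blue; 420x560 float32, m along the optical axis (not along the pixel's ray), 0 where there is no reading.
- ctrl.camera_params(name): a dict with "fov_y" (degrees; the focal length in pixels is half the picture's height over the tangent of half this angle, whatever the lens; pixels are square), "cx", "cy" (the principal point, pixels), "rvec" (rotation vector, rad) and "tvec" (3), from world to camera coordinates, as OpenCV has them. Camera axes: x right, y down, z forward; pixel columns grow to the right and rows downward; lengths in m; the calibration is good to about 2 mm. A picture is of the moment at which its call begins: read the wrist's pose just before it. camera_params takes no time and is no camera call; for the wrist camera it gives the pose at the moment of the call.
- ctrl.job_done(): hands the job in; it is judged then, once.
Trained networks look in the newest picture that a camera, given by its name, has taken for a name from the list of things; names that differ only in an ending like _2 or _b are one class to them, and where a whole thing is asked for, a point or a joint stands for the part that bears it (a point fixed in the world has none). Each returns a list of dicts, best first, with "p" (0 to 1); they miss things now and then, are a little off and sometimes report something else, mostly with a low value. They report only what shows in the picture. A call takes as long as a camera call.
- ctrl.cut_out(camera, thing): "region" (420x560 bool, what is visible of it) and "rect" ([left, top, width, height] in pixels, round what is visible of it).
The state is a dict: "clock": time; "q": joint angles; "qd": joint speeds; "joint_efforts": joint torques, N m; "ee_pos": TCP position; "eef_rot": TCP orientation; "ft_force": force on the tool from outside, world axes, zero at the start; "ft_torque": the same for the moment, N m; "width": finger opening in m; "gripper_force": force on a finger pad.
Only numpy, scipy, OpenCV 4.12 (cv2) and the standard library are available. Lean on these libraries where they do the work, as an engineer would, in place of code of your own. Each camera call takes 0.05 s, during which the arm holds its last target. There are 200 camera calls.

## Working session

There is one attempt and no reset: what is moved stays moved. The work goes in short steps, Python scripts to look and compute and a shell command to move; the robot and the scene stay as the last step left them, time stands still between calls to the robot, and variables do not carry over. Pictures are saved under pics/ and viewed, at most 10 in all, crops included, and the job is handed in when it is done.

```bash
mkdir -p pics; ls; cat > h.py <<'E'
import numpy as np, cv2
from cell import ctrl
from scipy.spatial.transform import Rotation as R
def cam(n,shape=(420,560)):
    p=ctrl.camera_params(n); f=shape[0]/2/np.tan(np.radians(p['fov_y'])/2)
    Rm=R.from_rotvec(np.ravel(p['rvec'])).as_matrix(); return f,p['cx'],p['cy'],Rm,np.ravel(p['tvec'])
def cloud(n,d):
    f,cx,cy,Rm,t=cam(n); v,u=np.mgrid[:420,:560]
    P=np.stack([(u-cx)/f*d,(v-cy)/f*d,d],-1)
    W=(P-t)@Rm; W[d==0]=np.nan; return W
def proj(n,X):
    f,cx,cy,Rm,t=cam(n); c=np.atleast_2d(X)@Rm.T+t
    return np.c_[f*c[:,0]/c[:,2]+cx,f*c[:,1]/c[:,2]+cy]
def snap(n,name):
    im,d=ctrl.capture(n); cv2.imwrite(f'pics/{name}.png',im[:,:,::-1]); np.savez(f'pics/{name}.npz',im=im,d=d,W=cloud(n,d)); return im,d
E
python3 - <<'E'
from h import *
s=ctrl.observe();print(s['clock'],s['ee_pos'],s['eef_rot'],s['width'],s['ft_force'])
I=[]
for n in ['scene','top']:
    im,d=snap(n,n+'0'); I.append(im); W=cloud(n,d); print(n,ctrl.camera_params(n))
    for t in ['stand','cam_housing','key_handle','key_block_hole0','clamp_jaw','stone_mid','oil_can','loupe','pliers']:
        for r in ctrl.cut_out(n,t)[:1]:
            m=r['region']&(d>0); P=W[m]
            if len(P): print(t,round(r['p'],2),r['rect'],np.round(np.median(P,0),3),np.round(np.percentile(P,2,0),3),np.round(np.percentile(P,98,0),3))
cv2.imwrite('pics/both.png',cv2.resize(np.vstack(I),None,fx=.71,fy=.71)[:,:,::-1])
E
```

```text
pics
0.0 [ 0.25054568 -0.5719737   0.22191004] [-3.14005333e+00 -1.03386110e-05  4.12817705e-01] 0.08761507359334558 [ 0.16462925 -0.37967714 -1.15507918]
scene {'fov_y': 52.31750914335683, 'cx': 279.9372671730565, 'cy': 211.41721362355892, 'rvec': array([ 0.92914178, -2.19858521,  1.36209654]), 'tvec': array([0.42748258, 0.24021864, 0.84012898])}
stand 0.93 [204.8, 212.8, 98.7, 68.1] [0.525 0.172 0.01 ] [0.463 0.062 0.   ] [0.647 0.232 0.107]
cam_housing 0.88 [261.3, 220.0, 21.8, 20.6] [0.492 0.14  0.088] [0.478 0.111 0.07 ] [0.526 0.154 0.103]
key_handle 0.77 [359.0, 186.5, 11.8, 28.4] [ 0.436 -0.164  0.081] [ 0.414 -0.202  0.041] [ 0.468 -0.155  0.11 ]
key_block_hole0 0.92 [342.0, 206.0, 46.1, 31.5] [ 0.421 -0.141  0.033] [ 0.401 -0.226 -0.002] [ 0.477 -0.115  0.046]
clamp_jaw 0.48 [359.4, 186.7, 16.6, 27.7] [ 0.436 -0.164  0.079] [ 0.414 -0.392 -0.002] [ 0.567 -0.155  0.11 ]
stone_mid 0.59 [224.8, 207.7, 40.7, 20.0] [0.561 0.182 0.105] [0.549 0.084 0.066] [0.597 0.204 0.122]
oil_can 0.82 [297.6, 173.6, 20.4, 42.5] [ 0.607 -0.123  0.026] [ 0.588 -0.211 -0.002] [ 0.689 -0.105  0.10
[... 628 characters left out ...]
.3, 24.4, 21.0] [ 0.442 -0.166  0.097] [ 0.419 -0.18   0.045] [ 0.462 -0.156  0.112]
key_block_hole0 0.69 [236.9, 200.2, 24.3, 29.6] [0.507 0.13  0.085] [0.48  0.102 0.064] [0.538 0.157 0.103]
clamp_jaw 0.54 [236.2, 193.7, 18.9, 8.7] [0.549 0.135 0.082] [0.541 0.111 0.07 ] [0.558 0.154 0.096]
stone_mid 0.79 [214.0, 170.0, 59.5, 22.2] [0.581 0.134 0.091] [0.554 0.064 0.046] [0.61  0.2   0.122]
oil_can 0.6 [340.3, 162.5, 20.3, 23.7] [ 0.609 -0.126  0.032] [ 0.591 -0.152  0.001] [ 0.635 -0.106  0.091]
loupe 0.63 [237.7, 199.1, 25.0, 27.8] [0.507 0.129 0.085] [0.481 0.102 0.055] [0.54  0.154 0.103]
pliers 0.58 [139.4, 177.8, 18.8, 47.4] [0.555 0.396 0.008] [0.498 0.372 0.   ] [0.617 0.419 0.013]
```

View pics/both.png

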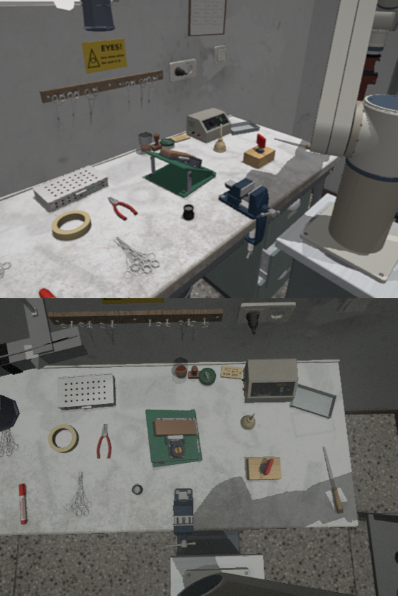

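The stand sits at mid-bench, with the key in its block to its right, the oiler beyond the block and the vise nearer the robot. Next I'll fit local geometry.

```bash
python3 - <<'E'
from h import *
z=np.load('pics/top0.npz');W=z['W'];im=z['im']
def rect(P):
    c,s,a=cv2.minAreaRect((P[:,:2]*1000).astype(np.float32)); return np.round(c,1),np.round(s,1),round(a,1)
box=lambda lo,hi:W[np.all((W>lo)&(W<hi),-1)]
P=box([.38,-.24,.1],[.5,-.1,.13]);print('wing top',rect(P),len(P),np.median(P[:,2]))
P=box([.35,-.28,.035],[.52,-.07,.055]);print('block',rect(P),len(P))
# bed plane: green, in stand
g=(im[:,:,1].astype(int)>im[:,:,0]+15)&np.all((W>[.43,.0,-.01])&(W<[.70,.28,.13]),-1)
P=W[g];print('green',rect(P),len(P))
P=box([.44,.0,.03],[.7,.28,.14]);
m=P[:,2]
# stone top / collar
r=ctrl.cut_out('top','stone_mid')
Q=W[r[0]['region']] if r else P
q=Q[~np.isnan(Q[:,0])];c=q.mean(0);u,s,v=np.linalg.svd(q-c);print('stone plane n',v[2],'long',v[0],c)
print('TCP->cam',ctrl.camera_params('wrist'))
s=ctrl.observe();Rt=R.from_euler('xyz',s['eef_rot']).as_matrix()
f,cx,cy,Rm,t=cam('wrist');C=-Rm.T@t;print('cam in tool',Rt.T@(C-s['ee_pos']),'axes(cols) in tool',np.round(Rt.T@Rm.T,3))
a=cv2.resize(im[150:245,195:290],(570,570),interpolation=2);cv2.imwrite('pics/c1.png',a[:,:,::-1])
E
```

```text
wing top (array([ 442.2, -171.9]), array([13.3, 55.5]), 66.8) 136 0.10855640684007406
block (array([ 442.3, -172.2]), array([ 75. , 110.6]), 0.1) 1182
green (array([562.7, 138.9]), array([187.9, 176.5]), 6.5) 2926
stone plane n [-0.08132683 -0.4674821   0.88025362] long [-0.09218187  0.88292164  0.46038232] [0.58100875 0.13257402 0.08910073]
TCP->cam {'fov_y': 58.20326136975047, 'cx': 273.48288491123293, 'cy': 208.23404301395962, 'rvec': array([-2.44511887,  1.59862825,  0.20303053]), 'tvec': array([-0.62558533, -0.03118441,  0.38896722])}
cam in tool [ 0.0676315   0.00020595 -0.16227362] axes(cols) in tool [[-0.    -0.968 -0.252]
 [ 1.    -0.     0.001]
 [-0.001 -0.252  0.968]]
```

View pics/c1.png

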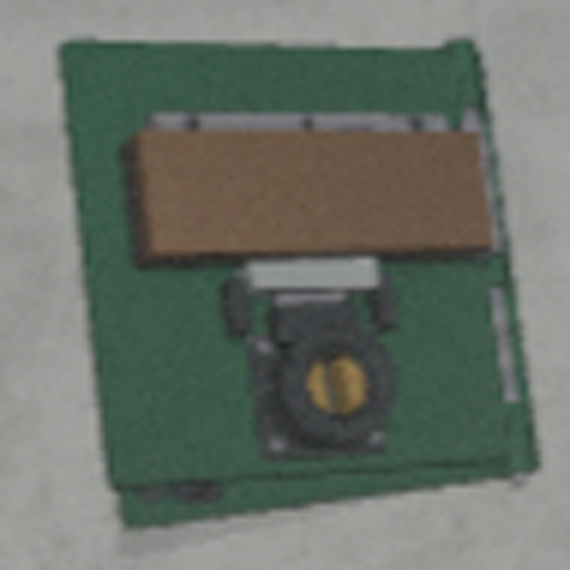

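The slot shows in the top view as nearly vertical in the crop (brass disc at 337,385), i.e. about along world x. The stand's yaw is about 6°, and the wing's long axis lies at about -23°. I'll move over the key.

```bash
cat >> h.py <<'E'
def Rzy(zv,yv):
    z=np.array(zv,float);z/=np.linalg.norm(z);y=np.array(yv,float);y-=z*(y@z);y/=np.linalg.norm(y)
    return np.stack([np.cross(y,z),y,z],1)
def ypol(az): a=np.radians(az); return [np.cos(a),np.sin(a),0]
def go(p,Rt,s=None):
    s=s or ctrl.observe(); R0=R.from_euler('xyz',s['eef_rot']).as_matrix()
    sh=R0.T@(np.array(p)-s['ee_pos'])/.4; rv=R.from_matrix(R0.T@Rt).as_rotvec()/(np.pi/2)
    print('shift',np.round(sh,4),'turn',np.round(rv,4)); return sh,rv
E
python3 - <<'E'
from h import *
go([.442,-.172,.24],Rzy([0,0,-1],ypol(0)))
go([.442,-.172,.24],Rzy([0,0,-1],ypol(66.8)))
E
```

```text
shift [ 0.8396 -0.7252 -0.0433] turn [-0.     -0.     -0.7372]
shift [ 0.8396 -0.7252 -0.0433] turn [-0.     -0.     -1.4794]
```

```bash
python3 -m creep '[[0.1,-0.08,-0.04,0,0,-0.07,1],[0.2,-0.16,-0.0433,0,0,-0.15,1],[0.28,-0.24,-0.0433,0,0,-0.22,1],[0.36,-0.31,-0.0433,0,0,-0.3,1],[0.44,-0.38,-0.0433,0,0,-0.38,1],[0.52,-0.45,-0.0433,0,0,-0.45,1],[0.6,-0.52,-0.0433,0,0,-0.53,1],[0.68,-0.59,-0.0433,0,0,-0.6,1],[0.76,-0.66,-0.0433,0,0,-0.68,1],[0.8396,-0.7252,-0.0433,0,0,-0.7372,1],[0.8396,-0.7252,-0.0433,0,0,-0.7372,1],[0.8396,-0.7252,-0.0433,0,0,-0.7372,1]]'; python3 - <<'E'
from h import *
go([.442,-.172,.22],Rzy([0,0,-1],ypol(66.8)))
E
```

```text
clock: 2.05
ee_pos: [0.4438, -0.1682, 0.2403]
eef_rot: [3.14, -0.001, 1.575]
ft_force: [-0.2, 0.2, -0.1]
width: 0.0879
gripper_force: 0.0
shift [-0.0096 -0.0045  0.0508] turn [ 0.001  -0.     -0.7394]
```

```bash
python3 -m creep '[[0,0,0,0,0,-0.08,1],[0,0,0,0,0,-0.16,1],[0,0,0,0,0,-0.24,1],[0,0,0,0,0,-0.32,1],[0,0,0.01,0,0,-0.4,1],[0,0,0.02,0,0,-0.48,1],[0,0,0.03,0,0,-0.56,1],[-0.005,0,0.04,0,0,-0.64,1],[-0.0096,-0.0045,0.0508,0,0,-0.72,1],[-0.0096,-0.0045,0.0508,0.001,0,-0.739,1],[-0.0096,-0.0045,0.0508,0.001,0,-0.739,1],[-0.0096,-0.0045,0.0508,0.001,0,-0.739,1]]'; python3 - <<'E'
from h import *
im,d=snap('wrist','w1');W=cloud('wrist',d)
print(ctrl.observe()['ee_pos'],ctrl.observe()['q'])
def rect(P):
    c,s,a=cv2.minAreaRect((P[:,:2]*1000).astype(np.float32)); return np.round(c,1),np.round(s,1),round(a,1)
near=np.all((W>[.38,-.24,.0])&(W<[.5,-.1,.13]),-1)
red=(im[:,:,0].astype(int)>im[:,:,1]+60)&near
for lo,hi in((.1,.13),(.104,.13)):
    P=W[near&(W[:,:,2]>lo)&(W[:,:,2]<hi)];print('wing top',rect(P),len(P),np.percentile(P[:,2],[5,50,95]))
P=W[red];print('red',rect(P),len(P))
P=W[np.all((W>[.37,-.26,.038])&(W<[.51,-.09,.048]),-1)];print('block',rect(P),len(P),np.median(P[:,2]))
E
```

```text
clock: 3.05
ee_pos: [0.4401, -0.1763, 0.2197]
eef_rot: [-3.14, -0.001, 2.729]
ft_force: [0.6, -0.4, 0.1]
width: 0.0876
gripper_force: 0.0
[ 0.44024278 -0.17623243  0.21983912] [-4.05045422e-01  2.04718326e-01  1.95630399e+00 -1.51633989e-03
  9.81011507e-01 -1.56299790e+00]
wing top (array([ 440.8, -174. ]), array([13. , 54.6]), 65.0) 1176 [0.10601866 0.11004828 0.11191647]
wing top (array([ 440.9, -174. ]), array([13. , 54.4]), 65.0) 1165 [0.1060856  0.11007016 0.11192268]
red (array([ 439.8, -170. ]), array([119.9, 139.6]), 0.2) 1375
block (array([ 441.8, -174.5]), array([110.1,  75.4]), 90.0) 8138 0.0454153231521735
```

View pics/w1.png

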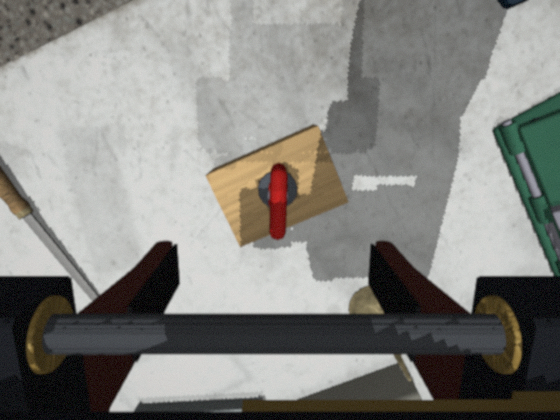

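The wing is seen at column ~278, running vertical, so the tool is aligned with it. The pads straddle it.

```bash
python3 - <<'E'
from h import *
print(ctrl.observe()['ee_pos'])
go([.441,-.174,.068],Rzy([0,0,-1],ypol(65.5)))
E
```

```text
[ 0.44024278 -0.17623243  0.21983912]
shift [3.000e-04 6.400e-03 3.796e-01] turn [-0.0008 -0.0003  0.0099]
```

```bash
python3 -m creep '[[0,0.003,0.07,0,0,0.01,1],[0,0.0064,0.15,0,0,0.01,1],[0,0.0064,0.23,0,0,0.01,0.6],[0,0.0064,0.3,0,0,0.01,0.3],[0,0.0064,0.35,0,0,0.01,0.0],[0,0.0064,0.38,0,0,0.01,0.0],[0,0.0064,0.38,0,0,0.01,-0.3],[0,0.0064,0.38,0,0,0.01,-0.6],[0,0.0064,0.38,0,0,0.01,-1],[0,0.0064,0.38,0,0,0.01,-1],[0,0.0064,0.38,0,0,0.01,-1],[0,0.0064,0.38,0,0,0.01,-1],[0,0.0064,0.38,0,0,0.01,-1],[0,0.0064,0.38,0,0,0.01,-1]]' 45
```

```text
clock: 4.27
ee_pos: [0.4414, -0.1737, 0.0682]
eef_rot: [-3.141, 0.0, 2.716]
ft_force: [-1.2, 0.5, 5.2]
width: 0.0148
gripper_force: 45.0
```

```bash
python3 -m creep '[[0,0,-0.03,0,0,0,-1],[0,0,-0.08,0,0,0,-1],[0,0,-0.15,0,0,0,-1],[0,0,-0.23,0,0,0,-1],[0,0,-0.32,0,0,0,-1],[0,0,-0.42,0,0,0,-1],[0,0,-0.5,0,0,0,-1],[0,0,-0.5,0,0,0,-1],[0,0,-0.5,0,0,0,-1]]'; python3 - <<'E'
from h import *
z=np.load('pics/top0.npz');W=z['W']
f,cx,cy,Rm,t=cam('top');C=-Rm.T@t
uv=np.array([337,385])/6+[195,150]
dr=Rm.T@np.array([(uv[0]-cx)/f,(uv[1]-cy)/f,1])
k=(.087-C[2])/dr[2];head=C+k*dr
yw=np.radians(6.2);ys=np.array([-np.sin(yw),np.cos(yw),0]);b=np.radians(28)
n=np.cos(b)*np.array([0,0,1])-np.sin(b)*ys
m=head+.009*n;print('head',head,'mouth',m,'n',n)
u,v=int(uv[0]),int(uv[1]);print(W[v-1:v+2,u-1:u+2].reshape(-1,3).mean(0))
np.savez('est.npz',m=m,n=n)
Rt=Rzy(-n,ypol(90));p=m-Rt@[.035,0,.12];print(p)
print(ctrl.observe()['ee_pos'])
go(p,Rt)
E
```

```text
clock: 5.02
ee_pos: [0.442, -0.1738, 0.2691]
eef_rot: [-3.14, 0.003, 2.716]
ft_force: [-0.8, -0.5, -2.2]
width: 0.0144
gripper_force: 45.0
head [0.50474109 0.12046487 0.087     ] mouth [0.50519741 0.11626434 0.09494653] n [ 0.05070263 -0.46672561  0.88294759]
[0.50637466 0.12128991 0.07929661]
[0.54622416 0.06025726 0.1988937 ]
[ 0.44196238 -0.17377631  0.26911429]
shift [0.0048 0.6407 0.1748] turn [-0.2977  0.1027 -0.2563]
```

```bash
python3 -m creep '[[0,0.06,0,-0.03,0.01,-0.025,-1],[0,0.13,0.01,-0.06,0.02,-0.05,-1],[0.002,0.2,0.03,-0.1,0.035,-0.085,-1],[0.003,0.27,0.05,-0.14,0.05,-0.12,-1],[0.004,0.34,0.07,-0.18,0.065,-0.155,-1],[0.004,0.41,0.1,-0.22,0.08,-0.19,-1],[0.005,0.48,0.12,-0.25,0.09,-0.22,-1],[0.005,0.55,0.14,-0.28,0.1,-0.245,-1],[0.005,0.61,0.165,-0.2977,0.1027,-0.2563,-1],[0.005,0.64,0.175,-0.2977,0.1027,-0.2563,-1],[0.005,0.64,0.175,-0.2977,0.1027,-0.2563,-1],[0.005,0.64,0.175,-0.2977,0.1027,-0.2563,-1],[0.005,0.64,0.175,-0.2977,0.1027,-0.2563,-1],[0.005,0.64,0.175,-0.2977,0.1027,-0.2563,-1]]'; python3 - <<'E'
from h import *
s=ctrl.observe();print(s['ee_pos'],s['eef_rot'],s['q'])
im,d=snap('wrist','w2');W=cloud('wrist',d)
e=np.load('est.npz');print('mouth px',proj('wrist',e['m']))
Rt=R.from_euler('xyz',s['eef_rot']).as_matrix()
print('tip px',proj('wrist',s['ee_pos']+Rt@[0,0,.059]))
print([(r['p'],r['rect']) for r in ctrl.cut_out('wrist','cam_housing')[:2]])
E
```

```text
clock: 6.18
ee_pos: [0.5449, 0.0597, 0.1978]
eef_rot: [2.655, -0.06, 3.141]
ft_force: [-0.1, -1.3, -1.4]
width: 0.0146
gripper_force: 45.0
[0.5448908  0.05965073 0.19776524] [ 2.65530353 -0.06039701  3.14068209] [-0.1713926   0.41901206  1.80361877  0.52388668  1.12574778 -2.00552067]
mouth px [[275.42375068 159.11453183]]
tip px [[274.22917981 226.00926092]]
[(0.91, [237.3, 121.0, 77.0, 81.0])]
```

View pics/w2.png

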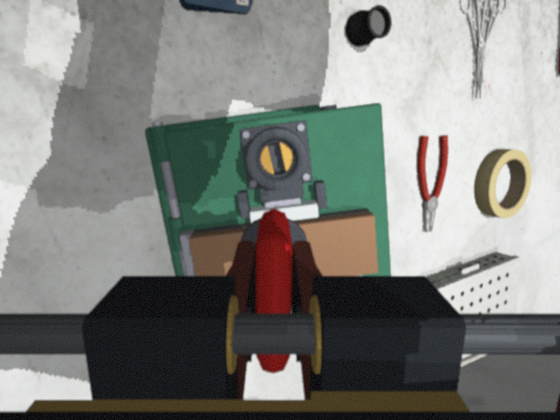

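The cam housing shows at (277,157), the slot near-vertical in the brass disc. The red wing is in line at column ~274, with the flange below it. Now a fine fit of the mouth, normal and slot angle.

```bash
python3 - <<'E'
from h import *
z=np.load('pics/w2.npz');W=z['W'];im=z['im'].astype(int);e=np.load('est.npz');m,n0=e['m'],e['n']
g=(im[:,:,1]>im[:,:,0]+20)&np.all((W>[.4,0,.0])&(W<[.7,.28,.13]),-1)
P=W[g]
h=(P-m)@n0; P=P[abs(h-np.median(h))<.006]
for _ in range(4):
    c=np.median(P,0);c=P.mean(0);v=np.linalg.svd(P-c,full_matrices=False)[2][2];v*=np.sign(v[2]);r=(P-c)@v;P=P[abs(r)<.003]
print('bed n',v,len(P),'rms',r.std(),'tilt',np.degrees(np.arccos(v[2])),'yaw',np.degrees(np.arctan2(v[0],-v[1])))
h=(W-c)@v
lat=np.linalg.norm((W-m)-((W-m)@v)[...,None]*v,axis=-1)
near=lat<.035
print('hist', np.histogram(h[near],bins=np.arange(0,.07,.004)))
top=near&(h>np.nanpercentile(h[near],80)-.003)
hs=h[near];pk=np.nanpercentile(hs[hs>.02],90);print('collar h',pk)
top=near&(abs(h-pk)<.003)
xs=np.array([0,0,1.])-v*v[2];xs/=np.linalg.norm(xs);ysd=np.cross(v,xs)
Q=np.c_[(W-m)@xs,(W-m)@ysd].reshape(420,560,2)if 0 else np.stack([(W-m)@xs,(W-m)@ysd],-1)
cc,rr=cv2.minEnclosingCircle((Q[top]*1000).astype(np.float32));print('circle (mm in x,y cam axes from est)',cc,rr,top.sum())
ctr,ax,_=cv2.fitEllipse(max(cv2.findContours(cv2.morphologyEx(top.astype(np.uint8),cv2.MORPH_CLOSE,np.ones((5,5))),0,1)[0],key=len));print('ellipse px',ctr,ax)
mouth=c+v*pk+0; mo=m+xs*cc[0]/1000+ysd*cc[1]/1000; mo=mo+v*(pk-(mo-c)@v)
print('mouth',mo,'px',proj('wrist',mo))
# brass mask
br=(im[:,:,0]>im[:,:,2]+50)&(lat<.016)
ys_,xs_=np.nonzero(br);print('brass px',xs_.mean(),ys_.mean(),len(xs_),xs_.min(),xs_.max(),ys_.min(),ys_.max())
np.savez('est2.npz',m=mo,n=v,xs=xs)
cr=cv2.resize(z['im'][115:205,235:320],None,fx=6,fy=6,interpolation=cv2.INTER_CUBIC);cv2.imwrite('pics/c2.png',cr[:,:,::-1])
E
```

```text
bed n [ 0.05106707 -0.46637186  0.88311349] 16101 rms 0.0007963411761022574 tilt 27.979746554828257 yaw 6.248913003104111
hist (array([1032,  813,  187,  530,   59,  641,  336, 1546,    3,    0,    0,
          0,    0,    0,    0,    0,    0]), array([0.   , 0.004, 0.008, 0.012, 0.016, 0.02 , 0.024, 0.028, 0.032,
       0.036, 0.04 , 0.044, 0.048, 0.052, 0.056, 0.06 , 0.064, 0.068]))
collar h 0.2572931903179666
circle (mm in x,y cam axes from est) (-2.2536678314208984, -7.571293354034424) 33.70320510864258 8807
ellipse px (277.1255798339844, 367.1573791503906) (93.15174865722656, 496.62628173828125)
mouth [0.52455087 0.00907656 0.29467232] px [[274.62475123 372.93906758]]
brass px 273.589195491644 243.05907500971628 2573 227 320 142 372
```

View pics/c2.png

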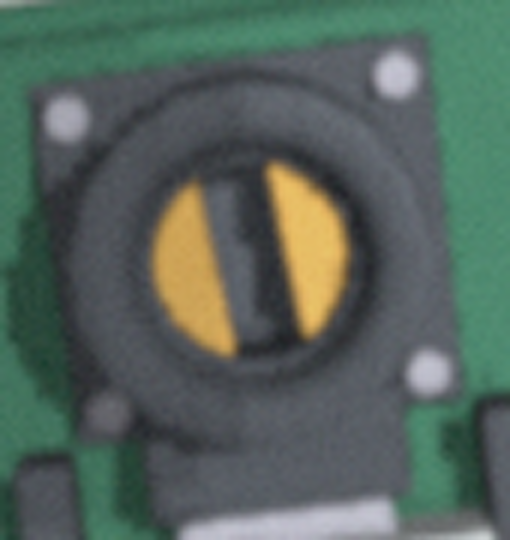

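The crop shows the collar centred at (252,262) and the slot edges running (205,180)-(237,355) and (265,165)-(303,335). Converting to world.

```bash
python3 - <<'E'
from h import *
z=np.load('pics/w2.npz');W=z['W'];e=np.load('est.npz');e2=np.load('est2.npz');m=e['m'];v=e2['n'];xs=e2['xs'];yd=np.cross(v,xs)
D=W-m;h=D@v;lat=np.linalg.norm(D-h[...,None]*v,axis=-1)
hh=h[(lat>.017)&(lat<.022)&(abs(h)<.01)];pk=np.median(hh);print('collar h rel est',pk,len(hh))
top=(lat<.032)&(abs(h-pk)<.0025)
Q=np.stack([D@xs,D@yd],-1)[top]*1000
cc,rr=cv2.minEnclosingCircle(Q.astype(np.float32));print('circ',cc,rr)
mo=m+xs*cc[0]/1e3+yd*cc[1]/1e3+v*pk;print('mouth',mo,'px',proj('wrist',mo))
f,cx,cy,Rm,t=cam('wrist');C=-Rm.T@t
def onp(px,p0):
    uv=np.array(px)/6+[235,115]-.4;dr=Rm.T@np.array([(uv[0]-cx)/f,(uv[1]-cy)/f,1]);return C+dr*((p0-C)@v)/(dr@v)
mm=onp((252,262),mo);print('mouth by eye',mm)
hp=mo-.009*v
L=[onp(p,hp) for p in((205,180),(237,355),(265,165),(303,335))]
for a,b in((L[0],L[1]),(L[2],L[3])):
    s=a-b;print('slot angle from x',np.degrees(np.arctan2(s@yd,s@xs))%180)
c=np.mean(L,0)-hp;print('slot centre vs axis mm',c@xs*1e3,c@yd*1e3,'width',)
s=ctrl.observe();Rt=R.from_euler('xyz',s['eef_rot']).as_matrix()
print('key x angle',np.degrees(np.arctan2(Rt[:,0]@yd,Rt[:,0]@xs))%180,'axis err',np.degrees(np.arccos(-Rt[:,2]@v)),'q6',s['q'][5])
E
```

```text
collar h rel est 9.392679949392375e-05 1096
circ (0.6216403245925903, -0.5682036280632019) 22.67095184326172
mouth [0.50570728 0.1168281  0.09532112] px [[276.24276394 159.63640614]]
mouth by eye [0.50469491 0.11706371 0.09550409]
slot angle from x 93.13190577218822
slot angle from x 95.77626646451384
slot centre vs axis mm 0.44975375131349477 0.17555887606556503 width
key x angle 82.8246500187524 axis err 0.1124314945361492 q6 -2.00565016908485
```

```bash
cat >> h.py <<'E'
M=np.array([.5053,.1169,.0954]);N=np.array([.0509,-.4664,.8831]);N/=np.linalg.norm(N)
XS=np.array([0,0,1.])-N*N[2];XS/=np.linalg.norm(XS);YD=np.cross(N,XS)
def kR(ang):  # tool with key x at ang ccw from XS
    a=np.radians(ang);x=XS*np.cos(a)+YD*np.sin(a);return np.stack([x,np.cross(-N,x),-N],1)
def tgt(tiph,ang=94.5,dx=0,dy=0): return M+XS*dx+YD*dy+N*(tiph+.0572),kR(ang)
def where():
    s=ctrl.observe();Rt=R.from_euler('xyz',s['eef_rot']).as_matrix();t=s['ee_pos']+Rt[:,2]*.0572-M
    B=np.stack([XS,YD,N],1)
    print('t',round(s['clock'],2),'tip mm',np.round(B.T@t*1e3,2),'ang',round(np.degrees(np.arctan2(Rt[:,0]@YD,Rt[:,0]@XS)),2),'F cam',np.round(B.T@s['ft_force'],1),'T',np.round(B.T@s['ft_torque'],2),'w',round(s['width'],4),'q6',round(s['q'][5],3))
E
python3 - <<'E'
from h import *
where();go(*tgt(.012))
E
```

```text
t 6.28 tip mm [ -5.82 -33.28  62.1 ] ang 82.84 F cam [-1.2 -0.4 -1.3] T [-0.09  0.34  0.06] w 0.0143 q6 -2.006
shift [0.0844 0.0041 0.1254] turn [ 0.001  -0.0009 -0.1295]
```

```bash
python3 -m creep '[[0.03,0.001,0.01,0,0,-0.05,-1],[0.06,0.002,0.03,0,0,-0.1,-1],[0.0844,0.004,0.06,0.001,-0.001,-0.1295,-1],[0.0844,0.004,0.1,0.001,-0.001,-0.1295,-1],[0.0844,0.004,0.125,0.001,-0.001,-0.1295,-1],[0.0844,0.004,0.125,0.001,-0.001,-0.1295,-1],[0.0844,0.004,0.125,0.001,-0.001,-0.1295,-1],[0.0844,0.004,0.125,0.001,-0.001,-0.1295,-1]]'; python3 - <<'E'
from h import *
where(); im,d=snap('wrist','w3'); print(proj('wrist',M),proj('wrist',M+N*.0))
i2,_=snap('scene','s3')
a=cv2.resize(i2[170:290,190:350],(800,600),interpolation=2);b=im[80:330,130:430]
cv2.imwrite('pics/c3.png',np.hstack([cv2.resize(a,(480,360)),cv2.resize(b,(320,360))])[:,:,::-1] if 0 else np.hstack([cv2.resize(a,(400,300)),cv2.resize(b,(360,300))])[:,:,::-1])
go(*tgt(-.004))
E
```

```text
clock: 6.95
ee_pos: [0.5095, 0.0849, 0.1566]
eef_rot: [2.654, 0.037, -2.963]
ft_force: [-0.0, 0.8, -1.4]
width: 0.0144
gripper_force: 45.0
t 6.95 tip mm [ 0.24 -0.72 12.02] ang 94.53 F cam [ 0.1 -0.  -1.6] T [-0.13  0.32  0.09] w 0.0144 q6 -2.255
[[273.87016    220.38154729]] [[273.87016    220.38154729]]
shift [ 0.0019 -0.0004  0.0402] turn [0.0002 0.0001 0.0004]
```

View pics/c3.png

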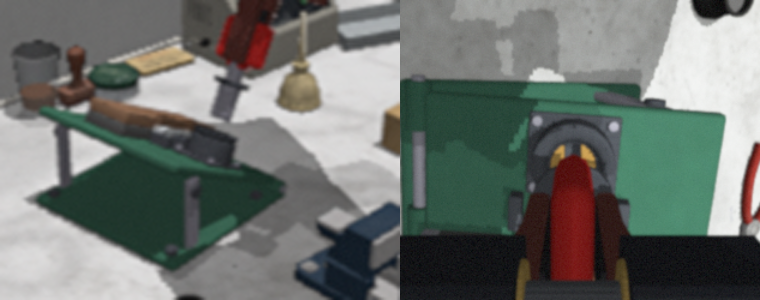

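The key stands over the collar, blade on axis in both views. Descending gently.

```bash
python3 -m creep '[[0.002,0,0.02,0,0,0,-1],[0.002,0,0.035,0,0,0,-1],[0.002,0,0.045,0,0,0,-1],[0.002,0,0.0475,0,0,0,-1],[0.002,0,0.0475,0,0,0,-1]]'; python3 -c "
from h import *
where();go(*tgt(-.013))"
```

```text
clock: 7.47
ee_pos: [0.5066, 0.0943, 0.1387]
eef_rot: [2.653, 0.035, -2.962]
ft_force: [0.7, -0.4, -1.8]
width: 0.0145
gripper_force: 45.0
t 7.47 tip mm [ 0.37  1.32 -8.33] ang 94.51 F cam [-1.2 -0.6 -1.3] T [-0.14  0.29  0.08] w 0.0145 q6 -2.269
shift [-0.0029 -0.001   0.0117] turn [ 0.0007 -0.0014  0.0001]
```

```bash
python3 -m creep '[[0,0,0.005,0,0,0,-1],[0,0,0.0075,0,0,0,-1],[0,0,0.01,0,0,0,-1],[0,0,0.0125,0,0,0,-1],[0,0,0.0125,0,0,0,-1]]'; python3 -c "
from h import *
where()"
```

```text
clock: 7.88
ee_pos: [0.5066, 0.0964, 0.1347]
eef_rot: [2.654, 0.036, -2.963]
ft_force: [0.3, 0.2, -2.5]
width: 0.0144
gripper_force: 45.0
t 7.88 tip mm [  0.36   0.99 -12.85] ang 94.52 F cam [-1.  -0.3 -2.3] T [-0.15  0.28  0.06] w 0.0144 q6 -2.273
```

```bash
python3 -m creep '[[0,0,0.004,0,0,0,-1],[0,0,0.008,0,0,0,-1],[0,0,0.012,0,0,0,-1],[0,0,0.016,0,0,0,-1],[0,0,0.0185,0,0,0,-1],[0,0,0.0185,0,0,0,-1]]'; python3 -c "
from h import *
where()"
```

```text
clock: 8.38
ee_pos: [0.5062, 0.0999, 0.1281]
eef_rot: [2.654, 0.036, -2.963]
ft_force: [-0.9, 0.2, -1.8]
width: 0.014
gripper_force: 45.0
t 8.38 tip mm [  0.34   1.05 -20.37] ang 94.52 F cam [-0.6  0.9 -1.7] T [-0.16  0.31  0.07] w 0.014 q6 -2.278
```

```bash
python3 -m creep '[[0,0,0.002,0,0,0,-1],[0,0,0.004,0,0,0,-1],[0,0,0.006,0,0,0,-1],[0,0,0.006,0,0,0,-1],[0,0,0.006,0,0,0,-1]]'; python3 -c "
from h import *
where()"
```

```text
clock: 8.8
ee_pos: [0.5063, 0.1009, 0.1263]
eef_rot: [2.654, 0.036, -2.963]
ft_force: [0.7, -1.3, 0.8]
width: 0.0143
gripper_force: 45.0
t 8.8 tip mm [  0.34   0.76 -22.38] ang 94.53 F cam [-0.8 -0.6  1.3] T [-0.1   0.28  0.07] w 0.0143 q6 -2.28
```

```bash
python3 -m creep '[[0,0,0.0015,0,0,0,-1],[0,0,0.003,0,0,0,-1],[0,0,0.003,0,0,0,-1],[0,0,0.003,0,0,0,-1]]'; python3 -c "
from h import *
where()"
```

```text
clock: 9.13
ee_pos: [0.5072, 0.1011, 0.1261]
eef_rot: [2.654, 0.038, -2.963]
ft_force: [-0.4, -3.8, 7.7]
width: 0.0146
gripper_force: 45.0
t 9.13 tip mm [  0.35  -0.21 -22.66] ang 94.56 F cam [0.3 0.9 8.5] T [0.06 0.2  0.07] w 0.0146 q6 -2.281
```

```bash
python3 -m creep '[[0,0,-0.001,0,0,0.02,-1],[0,0,-0.001,0,0,0.06,-1],[0,0,-0.001,0,0,0.1,-1],[0,0,-0.001,0,0,0.15,-1],[0,0,-0.001,0,0,0.2,-1],[0,0,-0.001,0,0,0.25,-1],[0,0,-0.001,0,0,0.3,-1],[0,0,-0.001,0,0,0.35,-1],[0,0,-0.001,0,0,0.4,-1],[0,0,-0.001,0,0,0.4,-1],[0,0,-0.001,0,0,0.4,-1]]' 60; python3 -c "
from h import *
where()"
```

```text
clock: 10.05
ee_pos: [0.5069, 0.1011, 0.1262]
eef_rot: [2.715, -0.247, 2.755]
ft_force: [0.0, -2.7, 5.4]
width: 0.0139
gripper_force: 60.0
t 10.05 tip mm [  0.45   0.06 -22.56] ang 58.53 F cam [0.1 0.3 6. ] T [-0.12  0.13  0.09] w 0.0139 q6 -1.652
```

```bash
python3 -m creep '[[0,0,0,0,0,0.04,-1],[0,0,0,0,0,0.08,-1],[0,0,0,0,0,0.13,-1],[0,0,0,0,0,0.18,-1],[0,0,0,0,0,0.23,-1],[0,0,0,0,0,0.28,-1],[0,0,0,0,0,0.33,-1],[0,0,0,0,0,0.38,-1],[0,0,0,0,0,0.43,-1],[0,0,0,0,0,0.48,-1],[0,0,0,0,0,0.48,-1],[0,0,0,0,0,0.48,-1]]' 60; python3 -c "
from h import *
where()"
```

```text
clock: 11.05
ee_pos: [0.5071, 0.1012, 0.1262]
eef_rot: [3.001, -0.47, 1.981]
ft_force: [0.3, -1.5, 5.3]
width: 0.0137
gripper_force: 60.0
t 11.05 tip mm [  0.51  -0.15 -22.55] ang 15.38 F cam [ 1.1 -0.1  5.4] T [-0.2   0.11  0.05] w 0.0137 q6 -0.899
```

```bash
python3 -m creep '[[0,0,0,0,0,0.04,-1],[0,0,0,0,0,0.08,-1],[0,0,0,0,0,0.12,-1],[0,0,0,0,0,0.15,-1],[0,0,0,0,0,0.17,-1],[0,0,0,0,0,0.17,-1],[0,0,0,0,0,0.17,-1]]' 60; python3 -c "
from h import *
where()
print([(r['p'],r['rect']) for r in (ctrl.capture('wrist') and ctrl.cut_out('wrist','cam_housing'))[:1]])"
```

```text
clock: 11.63
ee_pos: [0.5072, 0.1012, 0.1263]
eef_rot: [3.14, -0.489, 1.682]
ft_force: [0.8, -2.7, 4.7]
width: 0.0136
gripper_force: 60.0
t 11.63 tip mm [  0.57  -0.22 -22.54] ang 0.1 F cam [-0.2 -0.5  5.5] T [-0.21  0.09  0.09] w 0.0136 q6 -0.632
[(0.69, [231.6, 181.9, 104.6, 80.5])]
```

Key at 0°, but no stop felt yet (the blade has play in the slot). Continuing in small steps.

```bash
for i in 1; do python3 -m creep '[[0,0,0,0,0,0.02,-1],[0,0,0,0,0,0.04,-1],[0,0,0,0,0,0.055,-1],[0,0,0,0,0,0.055,-1],[0,0,0,0,0,0.055,-1]]' 60; python3 -c "
from h import *
where()";  python3 -m creep '[[0,0,0,0,0,0.015,-1],[0,0,0,0,0,0.03,-1],[0,0,0,0,0,0.045,-1],[0,0,0,0,0,0.045,-1],[0,0,0,0,0,0.045,-1]]' 60; python3 -c "
from h import *
where()"; done
```

```text
clock: 12.15
ee_pos: [0.5072, 0.1012, 0.1263]
eef_rot: [-3.098, -0.487, 1.584]
ft_force: [0.8, -1.5, 5.4]
width: 0.0141
gripper_force: 60.0
t 12.15 tip mm [  0.56  -0.26 -22.53] ang -4.84 F cam [ 1.2 -0.7  5.5] T [-0.22  0.1   0.09] w 0.0141 q6 -0.546
clock: 12.57
ee_pos: [0.5072, 0.1012, 0.1263]
eef_rot: [-3.061, -0.483, 1.504]
ft_force: [1.2, -1.9, 5.0]
width: 0.014
gripper_force: 60.0
t 12.57 tip mm [  0.56  -0.28 -22.51] ang -8.89 F cam [ 0.6 -1.   5.4] T [-0.2   0.06  0.13] w 0.014 q6 -0.475
```

```bash
python3 -m creep '[[0,0,0,0,0,0.015,-1],[0,0,0,0,0,0.03,-1],[0,0,0,0,0,0.045,-1],[0,0,0,0,0,0.045,-1],[0,0,0,0,0,0.045,-1]]' 60; python3 -c "
from h import *
where();im,d=snap('wrist','w4');a=cv2.resize(im[100:330,150:410],None,fx=2,fy=2);cv2.imwrite('pics/c4.png',a[:,:,::-1])
"
```

```text
clock: 12.98
ee_pos: [0.5074, 0.1013, 0.1263]
eef_rot: [-3.024, -0.476, 1.425]
ft_force: [2.5, -1.1, 5.2]
width: 0.0142
gripper_force: 60.1
t 12.98 tip mm [  0.58  -0.48 -22.53] ang -12.95 F cam [ 1.2 -2.4  5.3] T [-0.41 -0.09  0.42] w 0.0142 q6 -0.404
```

View pics/c4.png

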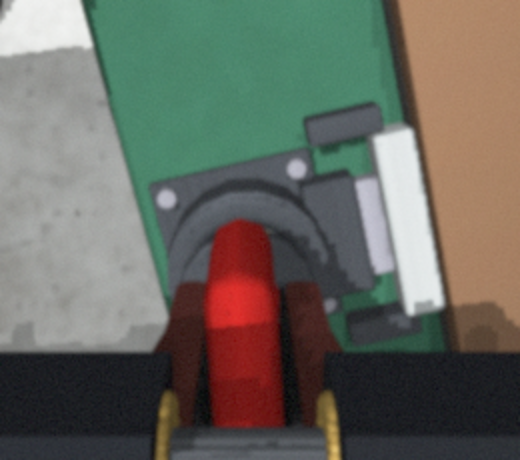

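Torque jumped from 0.13 to 0.42 N m, so the stop is felt. The jaw's white bar (410,200) lies against the stone and the wing is still square in the pads. One more small push to confirm.

```bash
python3 -m creep '[[0,0,0,0,0,0.015,-1],[0,0,0,0,0,0.03,-1],[0,0,0,0,0,0.03,-1],[0,0,0,0,0,0.03,-1]]' 60; python3 -c "
from h import *
where()"
```

```text
clock: 13.37
ee_pos: [0.5074, 0.1013, 0.1263]
eef_rot: [-3.001, -0.469, 1.373]
ft_force: [2.3, 0.5, 6.2]
width: 0.014
gripper_force: 60.8
t 13.37 tip mm [  0.57  -0.47 -22.53] ang -15.61 F cam [ 3.2 -2.3  5.3] T [-0.4  -0.08  0.71] w 0.014 q6 -0.358
```

```bash
python3 -m creep '[[0,0,0,0,0,-0.03,-1],[0,0,0,0,0,-0.06,-1],[0,0,0,0,0,-0.09,-1],[0,0,0,0,0,-0.11,-1],[0,0,0,0,0,-0.11,-1],[0,0,-0.005,0,0,-0.11,-1],[0,0,-0.01,0,0,-0.11,-1],[0,0,-0.01,0,0,-0.11,-1]]' 60; python3 -c "
from h import *
where()"
```

```text
clock: 14.03
ee_pos: [0.5068, 0.0992, 0.1291]
eef_rot: [-3.087, -0.486, 1.564]
ft_force: [2.6, -0.4, -1.1]
width: 0.0139
gripper_force: 60.0
t 14.03 tip mm [  0.2    0.48 -19.09] ang -5.83 F cam [-1.1 -2.6 -0.7] T [-0.65  0.39  0.07] w 0.0139 q6 -0.526
```

```bash
python3 -m creep '[[0,0,-0.01,0,0,0,-1],[0,0,-0.02,0,0,0,-1],[0,0,-0.035,0,0,0,-1],[0,0,-0.05,0,0,0,-1],[0,0,-0.08,0,0,0,-1],[0,0,-0.13,0,0,0,-1],[0,0,-0.19,0,0,0,-1],[0,0,-0.25,0,0,0,-1],[0,0,-0.25,0,0,0,-1],[0,0,-0.25,0,0,0,-1]]' 45; python3 -c "
from h import *
where()
B=Rzy([0,0,-1],ypol(65.6))
print(ctrl.observe()['eef_rot'],ctrl.observe()['q'])
go([.4414,-.1737,.25],B); go([.4414,-.1737,.25],Rzy([0,0,-1],ypol(0)))"
```

```text
clock: 14.87
ee_pos: [0.5122, 0.052, 0.2185]
eef_rot: [-3.09, -0.485, 1.565]
ft_force: [-1.3, 0.3, -2.3]
width: 0.014
gripper_force: 45.0
t 14.87 tip mm [ 0.09  0.11 82.13] ang -5.81 F cam [-0.7  1.2 -2.3] T [-0.03  0.42  0.  ] w 0.014 q6 -0.468
[-3.08954656 -0.48547237  1.56483064] [-0.1956436   0.34610059  1.85998363  0.51386983  1.14582745 -0.46817964]
shift [-0.4632 -0.1907 -0.324 ] turn [ 0.1487 -0.2922 -0.7094]
shift [-0.4632 -0.1907 -0.324 ] turn [-0.0316 -0.3091  0.0043]
```

```bash
python3 - <<'E'
from h import *
im,d=snap('wrist','w5');u,v=proj('wrist',M)[0].astype(int);print(u,v)
a=cv2.resize(im[max(v-70,0):v+60,u-70:u+130],None,fx=4,fy=4,interpolation=2);cv2.imwrite('pics/c5.png',a[:,:,::-1][:600,:800])
E
```

```text
275 196
```

View pics/c5.png

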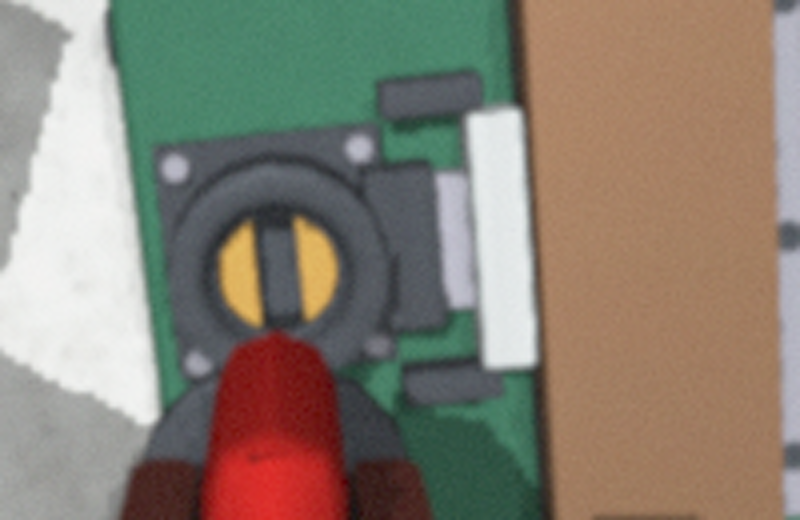

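The slot (278,270) now lies parallel to the jaw and the stone's edge, along x, and the jaw at (505,240) is against the stone. On to the block.

```bash
python3 -m creep '[[-0.03,-0.01,-0.03,0,-0.02,0,-1],[-0.08,-0.03,-0.07,-0.005,-0.05,0,-1],[-0.14,-0.05,-0.11,-0.01,-0.09,0,-1],[-0.2,-0.08,-0.15,-0.015,-0.13,0,-1],[-0.26,-0.105,-0.19,-0.02,-0.17,0,-1],[-0.32,-0.13,-0.23,-0.025,-0.21,0.002,-1],[-0.38,-0.155,-0.27,-0.03,-0.25,0.004,-1],[-0.43,-0.175,-0.3,-0.0316,-0.29,0.0043,-1],[-0.4632,-0.1907,-0.324,-0.0316,-0.3091,0.0043,-1],[-0.4632,-0.1907,-0.324,-0.0316,-0.3091,0.0043,-1],[-0.4632,-0.1907,-0.324,-0.0316,-0.3091,0.0043,-1],[-0.4632,-0.1907,-0.324,-0.0316,-0.3091,0.0043,-1],[-0.4632,-0.1907,-0.324,-0.0316,-0.3091,0.0043,-1],[-0.4632,-0.1907,-0.324,-0.0316,-0.3091,0.0043,-1]]'; python3 - <<'E'
from h import *
s=ctrl.observe();print(s['ee_pos'],s['eef_rot'],s['q'])
im,d=snap('wrist','w6');W=cloud('wrist',d)
P=W[np.all((W>[.37,-.26,.038])&(W<[.51,-.09,.052]),-1)];print('block',cv2.minAreaRect((P[:,:2]*1000).astype(np.float32)))
P=W[np.all((W>[.37,-.26,.22])&(W<[.51,-.09,.33]),-1)&(im[:,:,0].astype(int)>im[:,:,1]+60)]
print('red',np.percentile(P,[2,50,98],axis=0))
go([.4414,-.1737,.11],Rzy([0,0,-1],ypol(0)))
E
```

```text
clock: 16.08
ee_pos: [0.4412, -0.1724, 0.2483]
eef_rot: [-3.138, -0.002, 1.573]
ft_force: [0.2, -0.2, -2.0]
width: 0.0143
gripper_force: 45.0
[ 0.44121736 -0.17237764  0.24834974] [-3.13813938e+00 -1.63584328e-03  1.57258216e+00] [-3.97683258e-01  1.67042269e-01  1.92762486e+00  1.88941540e-04
  1.05074315e+00 -3.99566123e-01]
block ((441.49072265625, -174.94088745117188), (110.0635986328125, 75.08174896240234), 89.96302795410156)
red [[ 0.4349259  -0.19671679  0.26421402]
 [ 0.44058941 -0.15902383  0.29006373]
 [ 0.44623194 -0.14589637  0.29203068]]
shift [-0.0035  0.0016  0.3461] turn [-0.0021 -0.0009  0.0011]
```

```bash
python3 -m creep '[[-0.003,0,0.05,-0.002,-0.001,0.001,-1],[-0.004,0.001,0.13,-0.002,-0.001,0.001,-1],[-0.0045,0.001,0.2,-0.002,-0.001,0.001,-1],[-0.0045,0.001,0.27,-0.002,-0.001,0.001,-1],[-0.0045,0.001,0.32,-0.002,-0.001,0.001,-1],[-0.0045,0.001,0.34,-0.002,-0.001,0.001,-1],[-0.0045,0.001,0.34,-0.002,-0.001,0.001,-1],[-0.0045,0.001,0.34,-0.002,-0.001,0.001,-1]]'; python3 -m creep '[[0,0,0.01,0,0,0,-1],[0,0,0.02,0,0,0,-1],[0,0,0.03,0,0,0,-1],[0,0,0.04,0,0,0,-1],[0,0,0.04,0,0,0,-1]]'
```

```text
clock: 16.8
ee_pos: [0.4416, -0.1748, 0.1131]
eef_rot: [3.141, 0.001, 1.57]
ft_force: [0.9, -0.1, -1.7]
width: 0.0148
gripper_force: 45.0
clock: 17.22
ee_pos: [0.4409, -0.1747, 0.0965]
eef_rot: [-3.142, 0.001, 1.57]
ft_force: [-0.2, 0.5, -2.7]
width: 0.0145
gripper_force: 45.0
```

```bash
python3 -m creep '[[0,0,0.015,0,0,0,-1],[0,0,0.03,0,0,0,-1],[0,0,0.045,0,0,0,-1],[0,0,0.058,0,0,0,-1],[0,0,0.064,0,0,0,-1],[0,0,0.064,0,0,0,-1]]'; python3 -m creep '[[0,0,0.003,0,0,0,-1],[0,0,0.006,0,0,0,-1],[0,0,0.008,0,0,0,-1],[0,0,0.008,0,0,0,-1],[0,0,0.008,0,0,0,-1]]'
```

```text
clock: 17.72
ee_pos: [0.4407, -0.1746, 0.0704]
eef_rot: [-3.141, 0.0, 1.57]
ft_force: [-0.9, 0.6, -1.7]
width: 0.0144
gripper_force: 45.0
clock: 18.13
ee_pos: [0.4414, -0.1749, 0.0682]
eef_rot: [3.141, 0.001, 1.57]
ft_force: [0.5, 0.0, -0.6]
width: 0.0146
gripper_force: 45.0
```

```bash
python3 -m creep '[[0,0,0.002,0,0,0,-1],[0,0,0.004,0,0,0,-1],[0,0,0.004,0,0,0,-1]]'; python3 -m creep '[[0,0,0,0,0,0,-0.6],[0,0,0,0,0,0,-0.5],[0,0,0,0,0,0,-0.3],[0,0,0,0,0,0,-0.1],[0,0,0,0,0,0,0.1],[0,0,0,0,0,0,0.2],[0,0,0,0,0,0,0.2],[0,0,-0.05,0,0,0,0.2],[0,0,-0.12,0,0,0,0.2],[0,0,-0.2,0,0,0,0.2],[0,0,-0.3,0,0,0,0.2],[0,0,-0.4,0,0,0,0.2],[0,0,-0.4,0,0,0,0.2],[0,0,-0.4,0,0,0,0.2],[0,0,-0.4,0,0,0,0.2]]'; python3 - <<'E'
from h import *
im,d=snap('wrist','w7');W=cloud('wrist',d);print(ctrl.observe()['ee_pos'])
near=np.all((W>[.38,-.24,.1])&(W<[.5,-.1,.13]),-1);P=W[near]
print('wing top',cv2.minAreaRect((P[:,:2]*1000).astype(np.float32)),np.percentile(P[:,2],[5,50,95]))
P=W[np.all((W>[.37,-.26,.038])&(W<[.51,-.09,.048]),-1)];print('block',cv2.minAreaRect((P[:,:2]*1000).astype(np.float32)))
t,dt=snap('top','t7');W=cloud('top',dt);W0=np.load('pics/top0.npz')['W']
for k in['stone_mid','oil_can','loupe','pliers']:
    print(k,[(round(r['p'],2),r['rect'],np.round(np.nanmedian(W[r['region']],0),3)) for r in ctrl.cut_out('top',k)[:1]])
cv2.imwrite('pics/c7.png',np.hstack([cv2.resize(im[60:330,130:430],(330,300)),cv2.resize(t[140:260,190:380],(470,300),interpolation=2)])[:,:,::-1])
E
```

```text
clock: 18.38
ee_pos: [0.4416, -0.175, 0.0679]
eef_rot: [3.14, 0.001, 1.57]
ft_force: [-4.3, 3.0, 19.9]
width: 0.0145
gripper_force: 45.0
clock: 19.63
ee_pos: [0.4406, -0.1745, 0.226]
eef_rot: [3.141, 0.001, 1.57]
ft_force: [-0.2, -0.5, -0.7]
width: 0.0526
gripper_force: 0.0
[ 0.44017024 -0.17428554  0.22518683]
wing top ((440.5891418457031, -175.5581512451172), (55.22828674316406, 12.365015983581543), 89.81700897216797) [0.10552012 0.10925241 0.11101829]
block ((440.6708068847656, -174.582275390625), (110.47737121582031, 75.12806701660156), 89.97301483154297)
stone_mid [(0.95, [213.5, 169.5, 59.0, 22.1], array([0.581, 0.133, 0.091]))]
oil_can [(0.89, [339.2, 163.4, 22.5, 21.3], array([ 0.61 , -0.126,  0.032]))]
loupe [(0.73, [184.3, 263.8, 18.4, 13.8], array([0.381, 0.27 , 0.029]))]
pliers [(0.63, [237.2, 202.7, 24.7, 24.1], array([0.507, 0.129, 0.085]))]
```

View pics/c7.png

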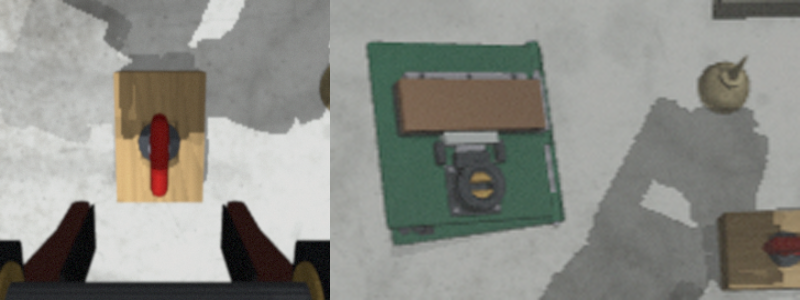

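The key stands upright in its block, with its wing top at the same height as at the start. The slot at (482,185) lies along x, and the stone and oiler haven't moved.

```bash
python3 -c "
from cell import ctrl
print(ctrl.job_done())"
```

```text
the job is handed in; nothing more can be done
None
```

The job is handed in at about 20 s: the cam was turned clockwise to its stop with the jaw against the stone, and the key is back in its block, upright and fully down. The stone and oil can hadn't moved in the last pictures; I didn't re-measure the loupe and pliers, but the arm never went near them.

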